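# Serve the star shortbread with the tongs

## Robot

A 7-joint arm with a two-finger parallel gripper is mounted at the origin on the work surface. World frame = base frame: x ahead of the robot, y to its left, z up, the work surface at z = 0. Lengths are in m, angles in rad, forces in N, time in s.
With the tool pointing down it reaches from about 0.425 to 0.925 m from the base axis. Payload 6.8 kg.
Tool frame: the origin (TCP) lies at the centre of the arm's flange, where the gripper is bolted on; the fingertips stand 173 mm ahead of it and the grasp point (between the pads) lies 155 mm ahead of it (r.hold_point_z is the distance from the TCP to the grasp point, in m); z points along the fingers, x is the direction in which the jaws open and shut, and the axes are right-handed (so a half turn about z gives the same grasp; the last joint's range is limited). The gripper opens to 85 mm and grips with 20 to 120 N. Pads are 22 mm wide; open, the fingers measure 114 mm over their backs; the gripper's body (76 mm by 85 mm) begins 54 mm behind the grasp point. The pads swing forward as they close: fully open they stand 13 mm farther back than shut.
Start: joints at [-1.431, 0.477, 0.022, 1.555, -0.011, 1.109, -0.083], TCP at [0.166, 0.654, 0.405] pointing down, gripper open.
Joint ranges: [-2.96, 2.96], [-0.34, 2.1], [-1.41, 1.46], [0.24, 2.44], [-1.37, 4.51], [0.17, 1.92], [-2.96, 2.96]. Speed limits (rad/s): [2.39, 2.39, 3.14, 3.14, 3.14, 3.14, 3.14].

## Interface

Orientations are given as a rotation vector (axis times angle).
In Python, from bench import r gives the robot as it stands.
- The arm moves only by the tool apply_moves, never from a script. Its arguments are lists of equal length, an entry for each row: "dp": the shift along the tool's x, y, z scaled (see below), a list of three; "twist": the turn, a rotation vector about the tool's x, y, z scaled (see below), a list of three; "jaw": the closure in counts, from 0 (fully open) to 255 (shut). In form: {"dp": [[x, y, z], ...], "twist": [[rx, ry, rz], ...], "jaw": [jaw, ...]}. A call has 1 to 20 rows; each row shifts and turns the pose as measured when the row begins, along the tool's axes as they then stand; what a row does not reach is not made up. The controller multiplies each number of a shift by 12 cm and each number of a turn by 120 degrees. A row lasts 1/10 s, in which the tool goes at most 50 mm and 8.59 degrees, less where a joint would pass 70% of its speed; a pose out of reach is approached as far as the arm can. A call with a number of a shift or a turn outside -1 to 1 is refused whole. A call with a gripper value outside its range is refused whole. The fingers move at their own pace and stop on an object; "grip_force" is the grip in N (left out, the last holds). Time passes only in rows, so rows that do not move let the fingers close. It gives the time, the measured TCP pose, the force and the opening at its end, in the units of the state.
- r.get_obs(): the state, without advancing time (a new reading comes with each control period).
- r.grab_frame(name): name is "scene" or "side" or "wrist"; returns a dict with "color" (420x560x3 uint8, red, green, blue), "z_map" (420x560 float32, m along the optical axis (not along the pixel's ray), 0 where there is no reading), "intrinsics" (3x3 intrinsics, pixels), "dist_coeffs" ([k1, k2, p1, p2, k3] as OpenCV has them; the pictures are not rectified), "R" (3x3) and "t" (3): a world point X has camera coordinates R X + t; the wrist camera has in their place "hand_eye" (4x4, takes a point from camera to tool coordinates, whose origin is the TCP and whose axes are the tool frame's). Camera axes: x right, y down, z forward; pixel columns grow to the right and rows downward; lengths in m; the calibration is good to about 2 mm. A picture is of the moment at which its call begins: read the wrist's pose just before it.
- r.hand_in(): hands the job in, once; it reports no verdict.
The state is a dict: "clock": time; "joints": joint angles; "qvel": joint speeds; "tau": joint torques, N m; "tcp_pos": TCP position; "orientation": TCP orientation; "contact_force": force on the tool from outside, world axes, zero at the start; "moment": the same for the moment, N m; "grip_width": finger opening in m.
Only numpy, scipy, OpenCV 4.12 (cv2) and the standard library are available. Lean on these libraries where they do the work, as an engineer would, in place of code of your own. Each camera call takes 0.05 s, during which the arm holds its last target.

## Task

Pick up the red-handled tongs, close their jaws on the star shortbread on the cake plate, and carry it over to the glass dessert cup without touching it with the gripper or pushing the other things about. Finish while still holding: the shortbread stays pinched in the tongs over the middle of the cup, a few centimetres above its rim, and is not put down or let go.

Things in the scene. Friction and masses are not known exactly. Their poses are not given: they have to be found in the camera images.
- tongs: spring-open steel kitchen tongs with red grips, 205 mm long, 110 g, lying flat on the sideboard so that they open and close sideways. Origin: underside of the round steel knuckle (26 mm across, 36 mm high) at the closed rear end; x runs forward along the centre line to the jaws, y to the left arm, z up. The two arms swing equally about the knuckle. Held lightly they stay part closed; let go, they spring fully open
- tongs_grip (a point): the place to grip the tongs: on their centre line midway between the two red grips, 85 mm ahead of the knuckle, 24 mm above the underside, axes as tongs. The grips are 60 mm long (x), 24 mm high (12 to 36 mm above the underside); width over their outer faces about 62 mm open, 50 mm at joint value 0.07, 38 mm at 0.14. They resist with 3 N per side at first, 9 N when closed; grip with 20 to 30 N
- tongs_jaws (a point): point on the centre line of the tongs midway between the two jaws, 182 mm ahead of the knuckle, 18 mm above the underside, axes as tongs. Each jaw is an upright steel paddle 40 mm long (along x), 36 mm high (18 mm above and below this point), 5 mm thick. Gap between the jaws about 93 mm when open, 69 mm at joint value 0.07, 42 mm at 0.14
- tong_left (a joint): closing angle of each arm of the tongs, rad: 0 fully open, grows as they are squeezed, about 0.14 when closed on the shortbread, at most 0.18
- pastry: round crisp golden shortbread with a brown star on top, 42 mm across, 28 mm high, about 35 g, standing on the cake plate within 22 mm of its middle. Origin: centre of its underside, z up
- pastry_center (a point): centre of the shortbread, 14 mm above its underside
- cake_plate: white porcelain cake plate on a foot, flat top 170 mm across and 50 mm above the sideboard, blue band round the edge, loose. Origin: centre of its underside
- plate_top (a point): centre of the flat top face of the cake plate, 50 mm above the sideboard
- dessert_cup: green glass dessert cup on a short stem, 76 mm high, 88 mm across the rim, loose. Origin: centre of its underside
- cup_rim (a point): centre of the mouth of the dessert cup at rim height, z up
- yellow_box: bystander: yellow flip-top plastic container, 64 by 94 mm, 97 mm high. Origin: centre of its underside
- twist_tin: bystander: small steel twist-lock tin with blue lid, 76 mm across, 65 mm high. Origin: centre of its underside
- jam_jar: bystander: jar with red cap, 66 mm across, 90 mm high. Origin: centre of its underside
- star_mould: bystander: flat wooden paddle mould with a star pattern, 195 by 78 mm, 24 mm high, handle to its -x. Origin: near its middle, on the underside
- serving_spoon: bystander: stainless serving spoon, 200 mm long along its x, lying flat. Origin: on its underside
Mind the look-alikes: they are no part of the job. What is shaped like the tongs but purple is not meant.

How it is judged:
On the way, in this order (a step that is already met when the one before it is completed fails the run):
1. the tongs are picked up by the gripper, clear of the sideboard, the shortbread not yet pinched (height (world z) of tongs_grip above 0.05 m and contact force between the fingers and tongs above 1 N and contact force between tongs and pastry below 0.05 N), for 0.2 s.
2. the shortbread is pinched in the tongs and lifted clear off the cake plate (contact force between tongs and pastry above 0.5 N and contact force between the fingers and tongs above 1 N and contact force between pastry and cake_plate below 0.05 N and contact force between pastry and dessert_cup below 0.05 N and contact force between pastry and the fingers below 0.05 N and z of pastry in the frame of plate_top above 0.02 m), for 0.3 s.
At the end, for the whole second after the job is handed in: The shortbread is pinched in the closed tongs, which the gripper holds, at rest, its centre within 30 mm sideways of the cup's middle and its underside 10 to 120 mm above the rim; neither shortbread nor tongs touch cup or plate, and the gripper does not touch the shortbread (contact force between tongs and pastry above 0.5 N and contact force between the fingers and tongs above 1 N and contact force between each of pastry, tongs and cake_plate below 0.05 N and contact force between each of pastry, tongs and dessert_cup below 0.05 N and contact force between pastry and the fingers below 0.05 N and value of joint tong_left above 0.09 rad and horizontal distance between pastry_center and cup_rim below 0.03 m and z of pastry in the frame of cup_rim between 0.01 and 0.12 m and linear speed of pastry below 0.03 m/s); the arm keeps its last pose, push and grip.
It fails at once if the gripper touches the shortbread (contact force between the fingers and pastry above 0.3 N).
It fails at once if the cake plate or dessert cup is pushed more than 30 mm from its place (distance of any of cake_plate, dessert_cup from where it was at the start of the episode above 0.03 m).
It fails at once if a bystander is pushed more than 30 mm from its place (distance of any of yellow_box, twist_tin, jam_jar, star_mould, serving_spoon from where it was at the start of the episode above 0.03 m).
It also fails if it takes over 51 s, if anything falls off the work surface, if the arm or the gripper's body presses on something with over 40 N, if the wrist force passes 120 N, or if a joint passes its speed limit or range.

## Working session

There is one attempt and no reset: what is moved stays moved. The work goes in short steps, Python scripts to look and compute and a tool call to move; the robot and the scene stay as the last step left them, time stands still between calls to the robot, and variables do not carry over. Pictures are saved under pics/ and viewed, and the job is handed in when it is done.

Besides the shell and the picture viewer there is one more tool, called after "Call:" as a command line: name --argument value ..., lists and objects as JSON in quotes. apply_moves: Moves the arm, as the interface text tells. Shifts and turns lie within -1 to 1; 1 stands for 12 cm of shift or 120 degrees of turn. Its arguments: {"type":"object","properties":{"dp":{"type":"array"},"twist":{"type":"array"},"jaw":{"type":"array"},"grip_force":{"type":"number"}},"required":["dp","twist","jaw"]}

```bash
ls; mkdir -p pics; cat > h.py <<'E'
import numpy as np,cv2,pickle
from bench import r
def snap(n,f):
    o=r.get_obs(); d=r.grab_frame(n); d['obs']=o
    pickle.dump(d,open(f'{f}.pkl','wb')); cv2.imwrite(f'pics/{f}.png',d['color'][:,:,::-1]); return d
def load(f): return pickle.load(open(f'{f}.pkl','rb'))
def cam2world(d):
    if 'R' in d: return d['R'].T, -d['R'].T@d['t']
    o=d['obs']; R=cv2.Rodrigues(np.array(o['orientation'],float))[0]; H=d['hand_eye']
    return R@H[:3,:3], R@H[:3,3]+np.array(o['tcp_pos'])
def rays(d,uv):
    uv=np.array(uv,float).reshape(-1,1,2)
    n=cv2.undistortPoints(uv,d['intrinsics'],np.array(d['dist_coeffs'],float))[:,0]
    return np.c_[n,np.ones(len(n))]
def plane(d,uv,z):
    R,c=cam2world(d); v=rays(d,uv)@R.T
    return c+v*((z-c[2])/v[:,2])[:,None]
def depth(d,uv):
    R,c=cam2world(d); uvi=np.round(np.array(uv)).astype(int).reshape(-1,2)
    z=d['z_map'][uvi[:,1],uvi[:,0]]
    return c+(rays(d,uv)*z[:,None])@R.T
def proj(d,X):
    R,c=cam2world(d); Rw=R.T; t=-Rw@c
    return cv2.projectPoints(np.array(X,float).reshape(-1,1,3),cv2.Rodrigues(Rw)[0],t,d['intrinsics'],np.array(d['dist_coeffs'],float))[0][:,0]
E
python3 - <<'E'
from h import *
for n in ['scene','side','wrist']: snap(n,n+'0')
o=r.get_obs(); print(o, r.hold_point_z)
E
```

```text
pics
{'clock': 0.15, 'joints': array([-1.43109989,  0.47763659,  0.02235796,  1.55615119, -0.01150139,
        1.10932165, -0.08310129]), 'qvel': array([ 0.00081618, -0.00133376,  0.00134283, -0.00214826, -0.00041568,
       -0.00018733,  0.00049842]), 'tau': array([ 2.62078298e-03, -5.96922863e+01,  1.61028754e+00, -2.81488520e+01,
        1.27000178e-02,  6.54902629e-03,  1.62385987e-05]), 'tcp_pos': array([0.16550237, 0.65420057, 0.40396234]), 'orientation': array([ 2.47820104e+00,  1.92932022e+00, -1.61843975e-03]), 'contact_force': array([-0.44177874, -0.23992298, -0.91322632]), 'moment': array([-0.00149532,  0.03579417,  0.02276719]), 'grip_width': 0.08532288782841957} 0.1547
```

View pics/scene0.png

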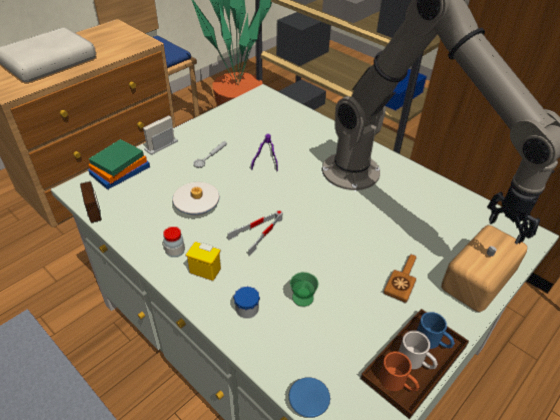

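View pics/side0.png

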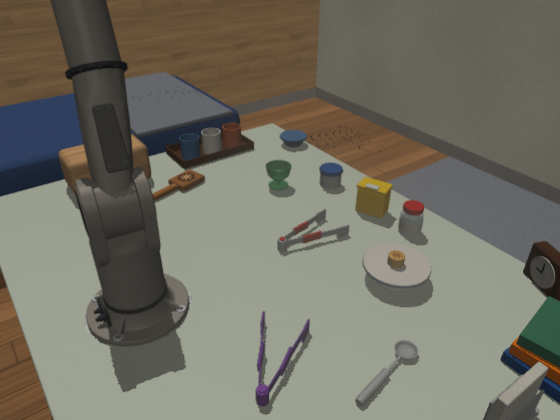

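View pics/wrist0.png

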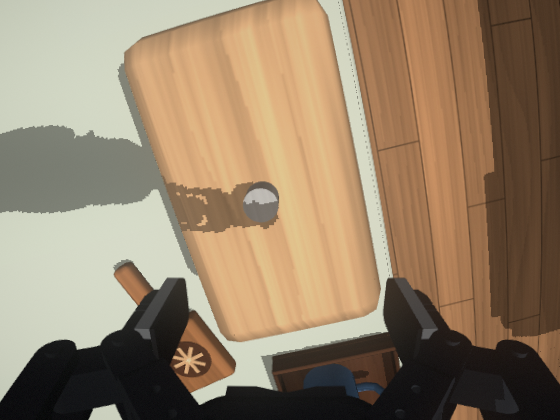

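Scene view: the red-gripped tongs have their knuckle at (280,214) and jaws towards (230,235)/(250,250). The purple look-alike is at (266,150). The serving spoon at (210,155) is long and steel too, but has no red. The plate with the shortbread is at (196,196), the green cup at (304,288) and the blue bowl (a cup-like item) at (309,397). I choose the red pair and check it in a crop.

```bash
python3 - <<'E'
from h import *
a=load('scene0');b=load('side0')
c=a['color'][170:310,150:330,::-1]; cv2.imwrite('pics/crop1.png',cv2.resize(c,None,fx=4,fy=4,interpolation=cv2.INTER_CUBIC))
c=b['color'][150:310,260:440,::-1]; cv2.imwrite('pics/crop2.png',cv2.resize(c,None,fx=3.5,fy=3.5,interpolation=cv2.INTER_CUBIC))
for n,uv in dict(knuckle=(280,214),plate=(180,205),pastry=(197,192),cup=(304,288),tin=(247,295),box=(205,255),jar=(172,235),spoon=(210,155),purple=(266,140),mould=(402,285)).items(): print(n,depth(a,[uv]).round(3))
for n,uv in dict(knuckle=(282,242),plate=(375,270),pastry=(397,257),cup=(278,168),tin=(331,169)).items(): print(n,depth(b,[uv]).round(3))
E
```

```text
knuckle [[ 0.412 -0.007  0.037]]
plate [[ 0.645 -0.283  0.052]]
pastry [[ 0.577 -0.266  0.082]]
cup [[0.599 0.276 0.038]]
tin [[0.755 0.184 0.064]]
box [[ 0.759 -0.001  0.099]]
jar [[ 0.777 -0.147  0.095]]
spoon [[ 0.337 -0.485  0.002]]
purple [[ 0.114 -0.376  0.022]]
mould [[0.361 0.481 0.021]]
knuckle [[ 0.403 -0.021  0.033]]
plate [[ 0.508 -0.266  0.051]]
pastry [[ 0.559 -0.286  0.082]]
cup [[0.628 0.314 0.048]]
tin [[0.748 0.177 0.067]]
```

View pics/crop1.png

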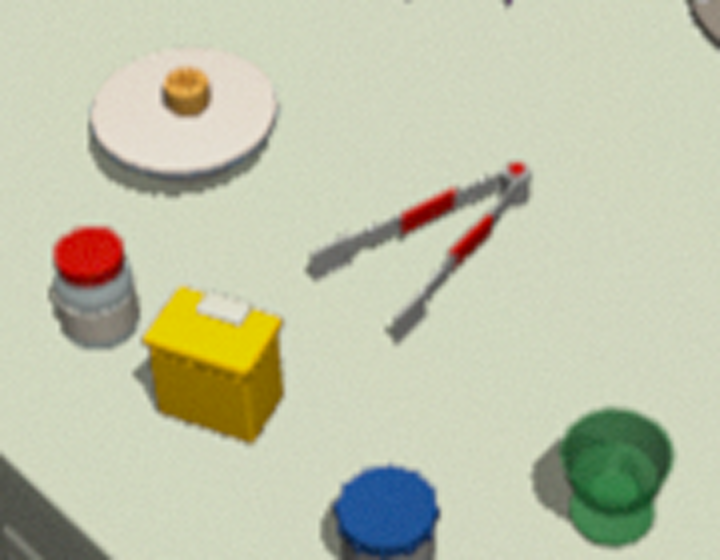

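View pics/crop2.png

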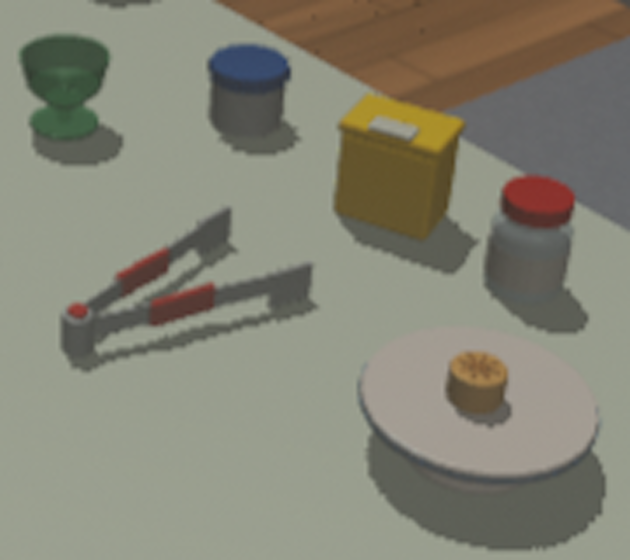

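```bash
python3 - <<'E'
from h import *
a=load('scene0');b=load('side0')
def P(crop,uv): 
    return np.array(uv,float)/ (4 if crop==1 else 3.5)+((150,170) if crop==1 else (260,150))-0.5+0.5/4
I=dict(knuckle=[(516,170),(77,312)],rightgrip=[(428,206),(183,297)],leftgrip=[(472,235),(143,266)],rightjawtip=[(310,265),(311,265)],leftjawtip=[(390,330),(230,209)])
for k,(p,q) in I.items():
    print(k,plane(a,[P(1,p)],.036).round(3),plane(b,[P(2,q)],.036).round(3))
print('pastry',plane(a,[P(1,(186,80))],.078).round(3),plane(b,[P(2,(478,370))],.078).round(3))
print('plate',plane(a,[P(1,(184,108))],.05).round(3),plane(b,[P(2,(478,400))],.05).round(3))
print('cup',plane(a,[P(1,(617,450))],.076).round(3),plane(b,[P(2,(65,62))],.076).round(3))
# masks
for n,d in (('scene',a),('side',b)):
    hsv=cv2.cvtColor(d['color'],cv2.COLOR_RGB2HSV)
    g=cv2.inRange(hsv,(60,80,30),(95,255,255)); 
    N,l,s,c=cv2.connectedComponentsWithStats(g)
    for i in np.argsort(-s[1:,4])[:4]+1: print(n,'green',s[i],c[i].round(1))
    z=d['z_map']; 
    # world map
    vv,uu=np.mgrid[:420,:560]; X=depth(d,np.c_[uu.ravel(),vv.ravel()]).reshape(420,560,3)
    m=(X[...,2]>.044)&(X[...,2]<.056)&(abs(X[...,0]-.56)<.14)&(abs(X[...,1]+.28)<.14)
    pts=X[m][:,:2]; (cx,cy),rad=cv2.minEnclosingCircle(pts.astype(np.float32)); print(n,'plate circ',cx,cy,rad,pts.min(0),pts.max(0))
    m=(X[...,2]>.070)&(X[...,2]<.09)&(abs(X[...,0]-.56)<.06)&(abs(X[...,1]+.28)<.06)
    pts=X[m][:,:2]; print(n,'pastry',pts.mean(0),cv2.minEnclosingCircle(pts.astype(np.float32)),X[m][:,2].mean())
    m=(X[...,2]>.065)&(X[...,2]<.09)&(abs(X[...,0]-.61)<.08)&(abs(X[...,1]-.3)<.08)
    pts=X[m][:,:2]; print(n,'cup',pts.mean(0),cv2.minEnclosingCircle(pts.astype(np.float32)))
E
```

```text
knuckle [[ 0.408 -0.017  0.036]] [[ 0.408 -0.012  0.036]]
rightgrip [[ 0.497 -0.041  0.036]] [[ 0.489 -0.044  0.036]]
leftgrip [[0.495 0.012 0.036]] [[0.489 0.008 0.036]]
rightjawtip [[ 0.618 -0.061  0.036]] [[ 0.603 -0.07   0.036]]
leftjawtip [[0.621 0.042 0.036]] [[0.603 0.033 0.036]]
pastry [[ 0.568 -0.282  0.078]] [[ 0.566 -0.278  0.078]]
plate [[ 0.575 -0.28   0.05 ]] [[ 0.57 -0.28  0.05]]
cup [[0.606 0.279 0.076]] [[0.6   0.273 0.076]]
scene green [  90  140   53   36 1041] [116.  156.8]
scene green [210   0  36  51 754] [229.3  15.5]
scene green [290 273  28  33 693] [303.3 288.2]
scene green [239   0  32  55 670] [253.4  26.2]
scene plate circ 0.5760130882263184 -0.2782639265060425 0.08843091875314713 [ 0.49015372 -0.36652902] [ 0.66168411 -0.19046401]
scene pastry [ 0.57278276 -0.27649442] ((0.570101261138916, -0.2794192433357239), 0.023774761706590652) 0.07963542644043016
scene cup [0.6038741  0.27589599] ((0.61227947473526, 0.2806399166584015), 0.046995025128126144)
side green [ 517  296   43   71 1812] [544. 332.]
side green [271 181  15   7  42] [278.7 183.8]
side green [274 176   9   3  15] [277.9 177.3]
side plate circ 0.5725430250167847 -0.2775405943393707 0.08709696680307388 [ 0.4869277  -0.36120762] [ 0.65882793 -0.19055598]
side pastry [ 0.56360734 -0.27918796] ((0.5676429271697998, -0.27725401520729065), 0.02248922549188137) 0.07820091840129934
side cup [0.6080719 0.2867587] ((0.604413628578186, 0.28554239869117737), 0.04916954040527344)
```

The crops show red grips and grey jaws, with the knuckle nearest the robot, so this is the right pair. The two views agree to within about 1 cm: grip point about (0.492, -0.016) with yaw about 0, pastry (0.568, -0.279), plate (0.573, -0.279), cup (0.604, 0.279). I move towards the tongs and look from above.

Call:
apply_moves --dp '[[-0.18, 0.31, 0], [-0.18, 0.31, 0], [-0.18, 0.31, 0], [-0.18, 0.31, 0], [-0.18, 0.31, 0], [-0.18, 0.31, 0], [-0.18, 0.31, 0], [-0.18, 0.31, 0], [-0.18, 0.31, 0], [-0.18, 0.31, 0]]' --twist '[[0, 0, -0.012], [0, 0, -0.012], [0, 0, -0.012], [0, 0, -0.012], [0, 0, -0.012], [0, 0, -0.012], [0, 0, -0.012], [0, 0, -0.012], [0, 0, -0.012], [0, 0, -0.012]]' --jaw '[0, 0, 0, 0, 0, 0, 0, 0, 0, 0]'

```text
clock: 1.15
tcp_pos: [0.5098, 0.3891, 0.3995]
orientation: [-2.186, -2.253, 0.011]
contact_force: [0.3, 1.5, -0.4]
grip_width: 0.0854
```

```bash
cat >> h.py <<'E'
def toward(p,yaw=None,pitch=0.0):
    """print dp total (units of 12cm, tool axes) and twist (units of 120deg) from the current pose to TCP p with tool x at world yaw deg, tool z down"""
    o=r.get_obs(); R=cv2.Rodrigues(np.array(o['orientation'],float))[0]
    d=R.T@(np.array(p)-o['tcp_pos'])/.12
    print('t',round(o['clock'],2),'tcp',o['tcp_pos'].round(4),'toolx yaw',np.degrees(np.arctan2(R[1,0],R[0,0])).round(2),'z',R[:,2].round(3),'F',o['contact_force'].round(1),'w',round(o['grip_width'],4))
    if yaw is not None:
        c,s=np.cos(np.radians(yaw)),np.sin(np.radians(yaw))
        T=np.array([[c,s,0],[s,-c,0],[0,0,-1]]).T
        T=np.c_[[c,s,0],[s,-c,0],[0,0,-1]]
        T=T@cv2.Rodrigues(np.array([np.radians(pitch),0,0]))[0]
        w=cv2.Rodrigues(R.T@T)[0].ravel()/np.radians(120); print('twist',w.round(3))
    print('dp',d.round(3))
E
python3 - <<'E'
from h import *
print(r.get_obs()['joints'].round(2))
d=load('wrist0'); print(d['hand_eye'].round(3),d['intrinsics'].round(0))
toward([.43,-.016,.36],90)
E
```

```text
[-0.81  0.43  0.09  1.65 -0.05  1.07  0.89]
[[ 1.     0.001  0.001  0.001]
 [-0.001  0.948  0.319 -0.082]
 [-0.    -0.319  0.948  0.032]
 [ 0.     0.     0.     1.   ]] [[348.   0. 286.]
 [  0. 348. 212.]
 [  0.   0.   1.]]
t 1.15 tcp [0.5098 0.3891 0.3995] toolx yaw 91.73 z [-0.007 -0.003 -1.   ] F [ 0.3  1.5 -0.4] w 0.0854
twist [-0.003  0.001  0.014]
dp [-3.353 -0.764  0.345]
```

Call:
apply_moves --dp '[[-0.34, -0.08, 0.035], [-0.34, -0.08, 0.035], [-0.34, -0.08, 0.035], [-0.34, -0.08, 0.035], [-0.34, -0.08, 0.035], [-0.34, -0.08, 0.035], [-0.34, -0.08, 0.035], [-0.34, -0.08, 0.035], [-0.34, -0.08, 0.035], [-0.2, 0, 0.03], [0, 0, 0]]' --twist '[[0, 0, 0.002], [0, 0, 0.002], [0, 0, 0.002], [0, 0, 0.002], [0, 0, 0.002], [0, 0, 0.002], [0, 0, 0.002], [0, 0, 0], [0, 0, 0], [0, 0, 0], [0, 0, 0]]' --jaw '[0, 0, 0, 0, 0, 0, 0, 0, 0, 0, 0]'

```text
clock: 2.25
tcp_pos: [0.4254, -0.0242, 0.3558]
orientation: [-2.236, -2.205, 0.012]
contact_force: [-0.6, 0.3, -0.1]
grip_width: 0.0852
```

```bash
python3 - <<'E'
from h import *
snap('wrist','w1')
toward([.43,-.016,.36],90)
E
```

```text
t 2.3 tcp [ 0.4256 -0.0228  0.3559] toolx yaw 89.29 z [-0.006 -0.004 -1.   ] F [ 0.3 -0.1  0.1] w 0.0857
twist [-0.003  0.002 -0.006]
dp [ 0.057  0.036 -0.035]
```

View pics/w1.png

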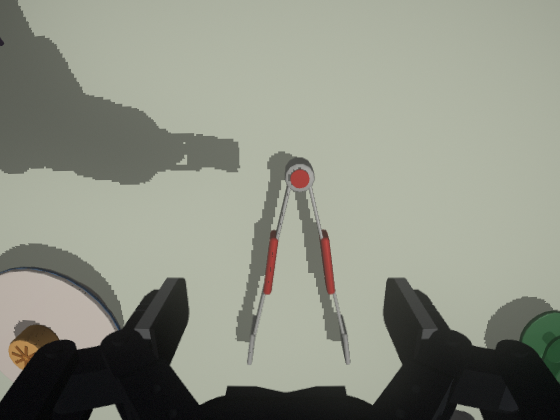

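The wrist view shows the tongs clearly: red cap at (300,178), grips at (271,264) and (328,264), jaw tips at (250,360) and (347,360).

```bash
python3 - <<'E'
from h import *
d=load('w1'); hsv=cv2.cvtColor(d['color'],cv2.COLOR_RGB2HSV)
m=cv2.inRange(hsv,(0,150,110),(8,255,255))|cv2.inRange(hsv,(172,150,110),(180,255,255))
N,l,s,c=cv2.connectedComponentsWithStats(m)
for i in range(1,N):
    if s[i,4]>60: print(s[i],c[i].round(1),plane(d,[c[i]],.036).round(4),depth(d,[c[i]]).round(4))
pts={'Lg':[(322,232),(328,293)],'Rg':[(276,233),(268,293)]}
J=plane(d,[(250.5,362),(347,362)],.036); print(J.round(4),J.mean(0).round(4))
E
```

```text
[291 170  18  18 252] [299.5 178.5] [[ 0.4089 -0.0128  0.036 ]] [[ 0.4084 -0.0128  0.0381]]
[265 239  13  55 305] [270.7 265.6] [[ 0.4906 -0.0393  0.036 ]] [[ 0.4915 -0.0394  0.0343]]
[323 239  11  54 288] [328.1 264.6] [[0.4902 0.0136 0.036 ]] [[0.4907 0.0137 0.035 ]]
[[ 0.6028 -0.0636  0.036 ]
 [ 0.6041  0.0369  0.036 ]] [ 0.6035 -0.0134  0.036 ]
```

Call:
apply_moves --dp '[[0.04, 0.28, 0.3], [0.04, 0.28, 0.3], [0, 0, 0.3], [0, 0, 0]]' --twist '[[-0.003, 0.002, -0.006], [0, 0, 0], [0, 0, 0], [0, 0, 0]]' --jaw '[0, 0, 0, 0]'

```text
clock: 2.7
tcp_pos: [0.4977, -0.0076, 0.2471]
orientation: [2.212, 2.226, 0.017]
contact_force: [-0.9, 0.0, 0.1]
grip_width: 0.0857
```

```bash
python3 - <<'E'
from h import *
toward([.4935,-.013,.174],89.8)
E
```

```text
t 2.7 tcp [ 0.4977 -0.0076  0.2471] toolx yaw 90.37 z [ 0.01   0.006 -1.   ] F [-0.9  0.   0.1] w 0.0857
twist [ 0.005 -0.003  0.005]
dp [-0.048 -0.041  0.609]
```

Call:
apply_moves --dp '[[-0.045, -0.035, 0.2], [0, 0, 0.2], [0, 0, 0.1], [0, 0, 0]]' --twist '[[0.005, -0.003, 0.005], [0, 0, 0], [0, 0, 0], [0, 0, 0]]' --jaw '[0, 0, 0, 0]'

```text
clock: 3.1
tcp_pos: [0.4961, -0.0082, 0.1894]
orientation: [-2.22, -2.223, -0.005]
contact_force: [-0.4, 0.5, 1.0]
grip_width: 0.0855
```

```bash
python3 - <<'E'
from h import *
snap('wrist','w2'); snap('side','s2')
d=load('s2');c=d['color'][170:310,230:410,::-1]; cv2.imwrite('pics/s2c.png',cv2.resize(c,None,fx=4,fy=4,interpolation=cv2.INTER_CUBIC))
toward([.4935,-.013,.174],89.8)
E
```

```text
t 3.2 tcp [ 0.4968 -0.0084  0.1906] toolx yaw 90.07 z [ 0.005  0.002 -1.   ] F [ 0.4 -0.2 -0. ] w 0.0851
twist [ 0.002 -0.001  0.002]
dp [-0.039 -0.028  0.138]
```

View pics/w2.png

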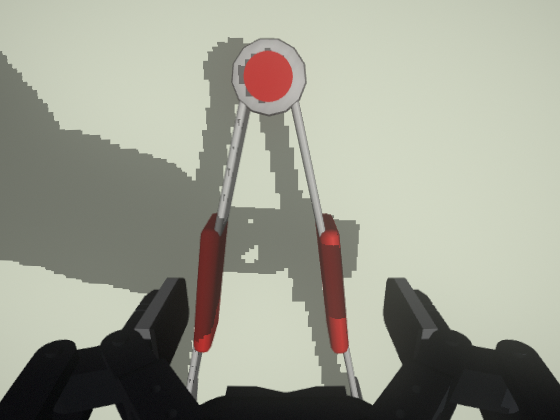

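View pics/s2c.png

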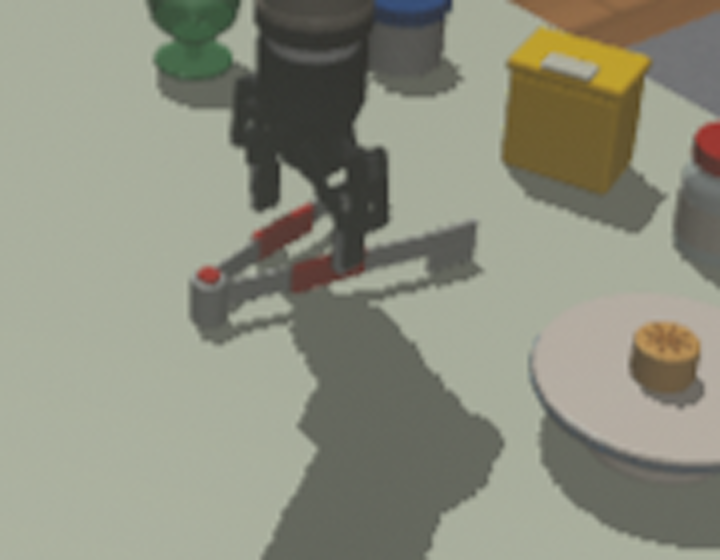

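The grips sit about 15 px left of the finger centre, which agrees with the pose error. I correct sideways and finish the descent.

Call:
apply_moves --dp '[[-0.04, -0.03, 0.05], [-0.02, -0.01, 0.05], [0, 0, 0.04], [0, 0, 0]]' --twist '[[0.002, 0, 0.001], [0, 0, 0], [0, 0, 0], [0, 0, 0]]' --jaw '[0, 0, 0, 0]'

```text
clock: 3.6
tcp_pos: [0.4929, -0.0161, 0.1758]
orientation: [2.222, 2.219, 0.01]
contact_force: [0.9, -0.0, -0.0]
grip_width: 0.0854
```

```bash
python3 - <<'E'
from h import *
d=snap('wrist','w3')
hsv=cv2.cvtColor(d['color'],cv2.COLOR_RGB2HSV)
m=cv2.inRange(hsv,(0,130,80),(8,255,255))|cv2.inRange(hsv,(172,130,80),(180,255,255))
N,l,s,c=cv2.connectedComponentsWithStats(m)
for i in range(1,N):
    if s[i,4]>200: print(s[i],c[i].round(1),plane(d,[c[i]],.036).round(4))
toward([.4935,-.013,.174],89.8)
E
```

```text
[ 265   55   55   57 2445] [291.7  83.3] [[ 0.4082 -0.0129  0.036 ]]
[ 206  243   28  137 2437] [219.1 314. ] [[ 0.4876 -0.0391  0.036 ]]
[ 345  251   27  130 2389] [358.7 314.7] [[0.4881 0.0122 0.036 ]]
t 3.65 tcp [ 0.493  -0.0162  0.176 ] toolx yaw 89.92 z [ 0.006  0.003 -1.   ] F [-0.1 -0.  -0.1] w 0.0852
twist [ 0.003 -0.002  0.001]
dp [0.027 0.004 0.016]
```

View pics/w3.png

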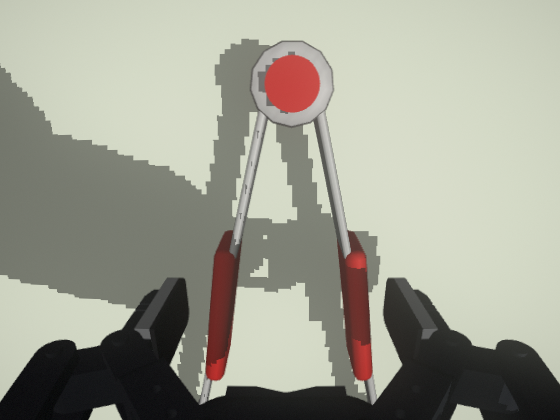

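Call:
apply_moves --dp '[[0.015, 0, 0.01], [0, 0, 0], [0, 0, 0], [0, 0, 0], [0, 0, 0]]' --twist '[[0.003, -0.001, 0], [0, 0, 0], [0, 0, 0], [0, 0, 0], [0, 0, 0]]' --jaw '[40, 60, 80, 95, 95]' --grip_force 25

```text
clock: 4.15
tcp_pos: [0.4939, -0.0144, 0.1764]
orientation: [2.223, 2.219, 0.003]
contact_force: [-0.8, -1.7, -1.2]
grip_width: 0.0539
```

```bash
python3 - <<'E'
from h import *
d=snap('wrist','w4')
toward([.4935,-.013,.174],89.8)
E
```

```text
t 4.2 tcp [ 0.494  -0.0143  0.1763] toolx yaw 89.9 z [ 0.002  0.001 -1.   ] F [-0.   0.3 -0.5] w 0.0534
twist [ 0.001 -0.001  0.001]
dp [ 0.011 -0.004  0.019]
```

View pics/w4.png

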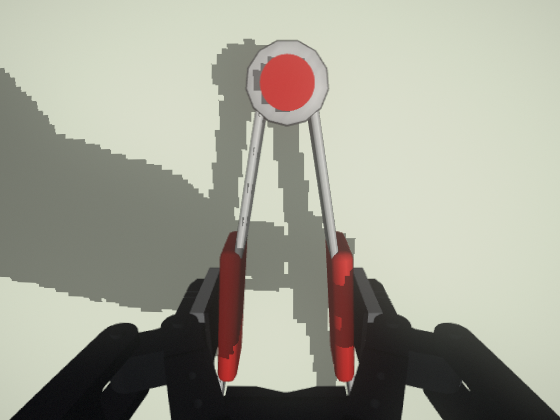

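Position hold works: 95 counts gives 53.4 mm, and the tongs are centred between the pads at (287,82). I squeeze to about 50 mm and lift.

Call:
apply_moves --dp '[[0, 0, 0], [0, 0, 0], [0, 0, -0.05], [0, 0, -0.1], [0, 0, -0.15], [0, 0, -0.15], [0, 0, -0.15], [0, 0, -0.15], [0, 0, 0], [0, 0, 0]]' --twist '[[0, 0, 0], [0, 0, 0], [0, 0, 0], [0, 0, 0], [0, 0, 0], [0, 0, 0], [0, 0, 0], [0, 0, 0], [0, 0, 0], [0, 0, 0]]' --jaw '[108, 108, 108, 108, 108, 108, 108, 108, 108, 108]'

```text
clock: 5.2
tcp_pos: [0.4932, -0.0143, 0.2734]
orientation: [2.223, 2.22, 0.004]
contact_force: [0.6, 0.7, -0.0]
grip_width: 0.0493
```

```bash
python3 - <<'E'
from h import *
d=snap('wrist','w5'); snap('side','s5')
d=load('s5');c=d['color'][130:310,230:440,::-1]; cv2.imwrite('pics/s5c.png',cv2.resize(c,None,fx=3.3,fy=3.3,interpolation=cv2.INTER_CUBIC))
toward([.4935,-.013,.174],89.8)
E
```

```text
t 5.3 tcp [ 0.4932 -0.0144  0.2728] toolx yaw 89.91 z [ 0.001  0.001 -1.   ] F [ 0.5  0.5 -0.9] w 0.0492
twist [ 0.    -0.001  0.001]
dp [0.01  0.002 0.823]
```

View pics/w5.png

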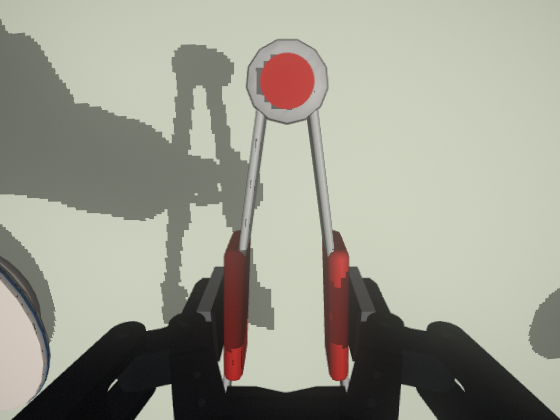

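View pics/s5c.png

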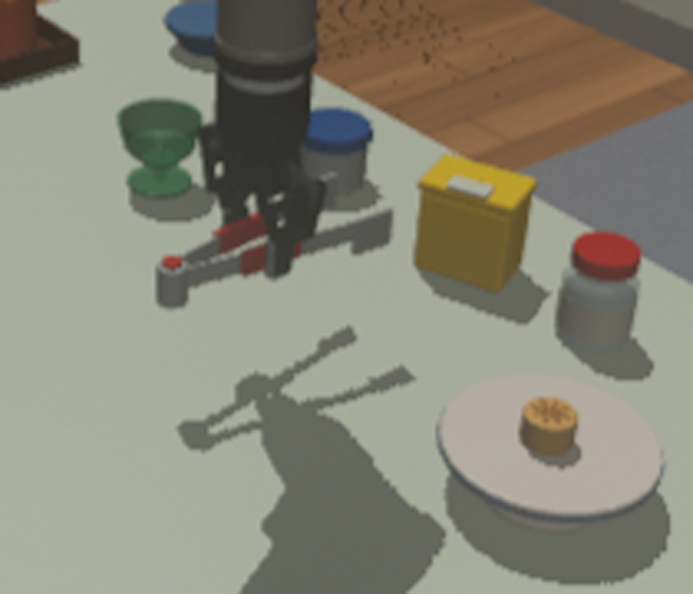

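The lift is clean and level: the cap stays at (287,82) in the wrist view and nothing was disturbed. I swing towards the plate, high and back, for a look.

Call:
apply_moves --dp '[[-0.21, -0.05, -0.15], [-0.21, -0.05, -0.15], [-0.21, -0.05, -0.15], [-0.21, -0.05, -0.15], [-0.21, -0.05, -0.15], [-0.21, -0.05, -0.15], [-0.21, -0.05, -0.15], [-0.21, -0.05, -0.15], [0, 0, 0], [0, 0, 0], [0, 0, 0]]' --twist '[[0, 0, 0.027], [0, 0, 0.027], [0, 0, 0.027], [0, 0, 0.027], [0, 0, 0.027], [0, 0, 0.027], [0, 0, 0.027], [0, 0, 0.027], [0, 0, 0], [0, 0, 0], [0, 0, 0]]' --jaw '[108, 108, 108, 108, 108, 108, 108, 108, 108, 108, 108]'

```text
clock: 6.4
tcp_pos: [0.4015, -0.2057, 0.413]
orientation: [-2.668, -1.638, 0.022]
contact_force: [1.2, -0.0, -1.2]
grip_width: 0.0491
```

```bash
python3 - <<'E'
from h import *
d=snap('wrist','w6')
toward([.4814,-.2364,.33],63.8)
print(proj(d,[[.568,-.279,.078],[.573,-.279,.05]]).round(1))
E
```

```text
t 6.45 tcp [ 0.4017 -0.2054  0.4127] toolx yaw 63.13 z [-0.018  0.002 -1.   ] F [-0.3  0.2 -1. ] w 0.0494
twist [-0.008  0.003 -0.006]
dp [0.074 0.721 0.677]
[[295.9 359.3]
 [297.3 345.7]]
```

View pics/w6.png

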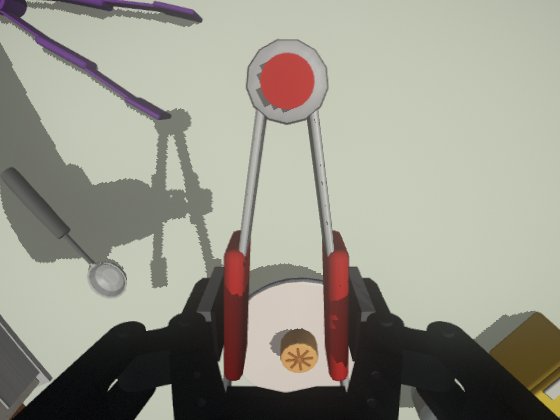

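The pastry top with its star is at about (299,358) between the grips. The prediction was (296,359).

```bash
python3 - <<'E'
from h import *
d=load('w6'); hsv=cv2.cvtColor(d['color'],cv2.COLOR_RGB2HSV)
m=cv2.inRange(hsv,(8,90,150),(25,255,255)); m[:330]=0; m[:,:270]=0; m[:,330:]=0
N,l,s,c=cv2.connectedComponentsWithStats(m)
for i in range(1,N):
    if s[i,4]>50: print(s[i],c[i].round(1))
P=plane(d,[(299.5,358)],.078); print(P.round(4), depth(d,[(299.5,358),(305,352)]).round(4))
E
```

```text
[281 344  37  29 768] [298.8 357.6]
[[ 0.5682 -0.2747  0.078 ]] [[ 0.5693 -0.2752  0.0766]
 [ 0.5636 -0.2659  0.078 ]]
```

Call:
apply_moves --dp '[[0.02, 0.14, 0.13], [0.02, 0.14, 0.14], [0.02, 0.14, 0.14], [0.02, 0.14, 0.13], [0, 0.14, 0.13], [0, 0, 0], [0, 0, 0]]' --twist '[[-0.008, 0.003, -0.007], [0, 0, 0], [0, 0, 0], [0, 0, 0], [0, 0, 0], [0, 0, 0], [0, 0, 0]]' --jaw '[108, 108, 108, 108, 108, 108, 108]'

```text
clock: 7.15
tcp_pos: [0.4867, -0.2269, 0.3225]
orientation: [-2.645, -1.68, 0.009]
contact_force: [0.5, 0.7, -0.5]
grip_width: 0.0491
```

```bash
python3 - <<'E'
from h import *
toward([.4812,-.2347,.2335],64)
for n in ('scene','side'):
    d=snap(n,n+'7'); 
    c=d['color'][120:260,130:310,::-1] if n=='scene' else d['color'][150:320,270:480,::-1]
    cv2.imwrite(f'pics/{n}7c.png',cv2.resize(c,None,fx=3.5,fy=3.5,interpolation=cv2.INTER_CUBIC))
toward([.4812,-.2347,.2335],64)
E
```

```text
t 7.15 tcp [ 0.4867 -0.2269  0.3225] toolx yaw 64.86 z [-0.009  0.004 -1.   ] F [ 0.5  0.7 -0.5] w 0.0491
twist [-0.005  0.     0.007]
dp [-0.078 -0.006  0.741]
t 7.25 tcp [ 0.4864 -0.2269  0.3232] toolx yaw 64.85 z [-0.008  0.004 -1.   ] F [ 0.6  0.3 -1.1] w 0.0495
twist [-0.004 -0.     0.007]
dp [-0.077 -0.005  0.748]
```

View pics/scene7c.png

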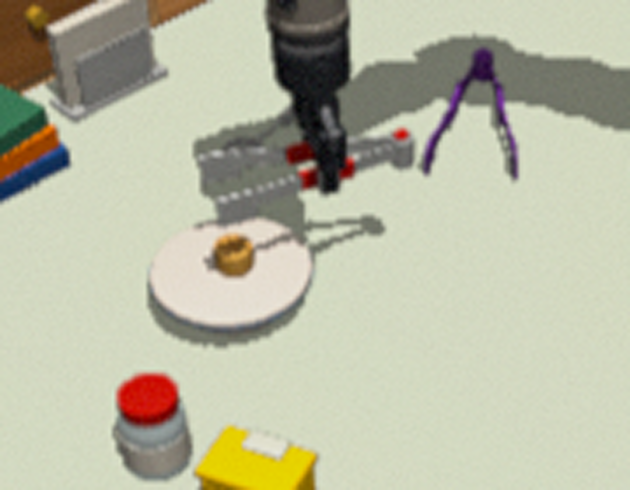

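View pics/side7c.png

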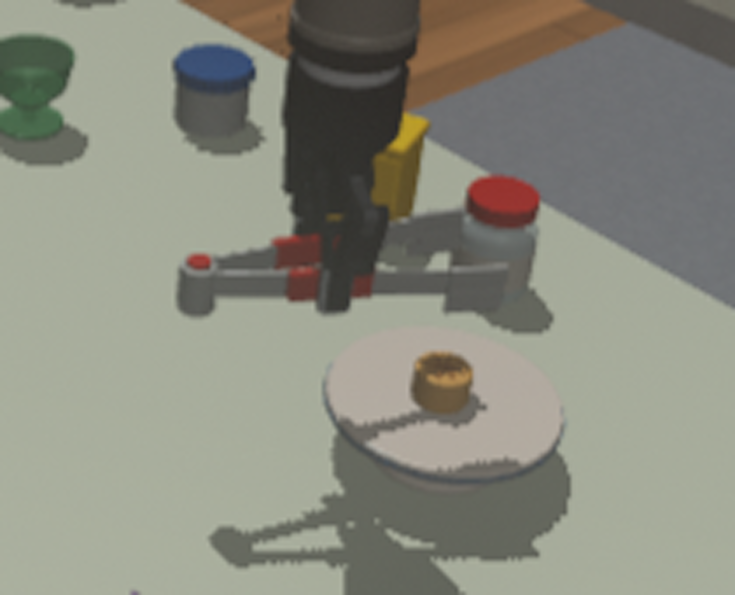

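Both views show the tongs level about 80 mm above the plate, with the jaws about 9 mm to the tool's +x side. I correct that and come partly down.

Call:
apply_moves --dp '[[-0.05, 0, 0.06], [-0.035, 0, 0.08], [0, 0, 0.06], [0, 0, 0], [0, 0, 0]]' --twist '[[-0.004, 0, 0.007], [0, 0, 0], [0, 0, 0], [0, 0, 0], [0, 0, 0]]' --jaw '[108, 108, 108, 108, 108]'

```text
clock: 7.75
tcp_pos: [0.4801, -0.2368, 0.2988]
orientation: [2.665, 1.662, 0.004]
contact_force: [-0.0, -0.7, -1.0]
grip_width: 0.0495
```

```bash
python3 - <<'E'
from h import *
toward([.4812,-.2347,.2335],64)
d=snap('wrist','w8')
E
```

```text
t 7.75 tcp [ 0.4801 -0.2368  0.2988] toolx yaw 63.89 z [ 0.003  0.    -1.   ] F [-0.  -0.7 -1. ] w 0.0495
twist [ 0.001 -0.001 -0.001]
dp [ 0.019 -0.001  0.545]
```

View pics/w8.png

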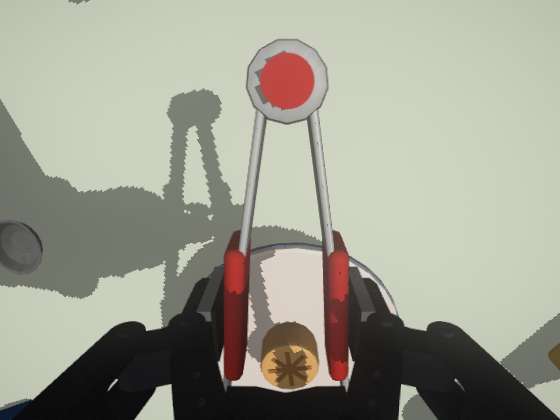

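The star is at (291,368) and the tongs' centre line is at column 287, so the pastry lies about 2–3 mm to the tool's +x. That agrees with the computed 0.019. I go down.

Call:
apply_moves --dp '[[0.02, 0, 0.08], [0.005, 0, 0.12], [0, 0, 0.12], [0, 0, 0.08], [0, 0, 0.04], [0, 0, 0], [0, 0, 0]]' --twist '[[0, 0, 0], [0, 0, 0], [0, 0, 0], [0, 0, 0], [0, 0, 0], [0, 0, 0], [0, 0, 0]]' --jaw '[108, 108, 108, 108, 108, 108, 108]'

```text
clock: 8.5
tcp_pos: [0.4831, -0.2329, 0.2433]
orientation: [2.662, 1.663, 0.007]
contact_force: [-0.5, 0.1, -1.0]
grip_width: 0.0492
```

```bash
python3 - <<'E'
from h import *
d=load('w8'); print(plane(d,[(291,369)],.078))
toward([.4812,-.2347,.2335],64)
d=snap('wrist','w9'); d=snap('side','s9')
c=d['color'][150:320,270:480,::-1]
cv2.imwrite('pics/s9c.png',cv2.resize(c,None,fx=3.5,fy=3.5,interpolation=cv2.INTER_CUBIC))
E
```

```text
[[ 0.56912027 -0.27479277  0.078     ]]
t 8.5 tcp [ 0.4831 -0.2329  0.2433] toolx yaw 63.99 z [ 0.005  0.    -1.   ] F [-0.5  0.1 -1. ] w 0.0492
twist [ 0.002 -0.001 -0.   ]
dp [-0.021 -0.008  0.082]
```

View pics/s9c.png

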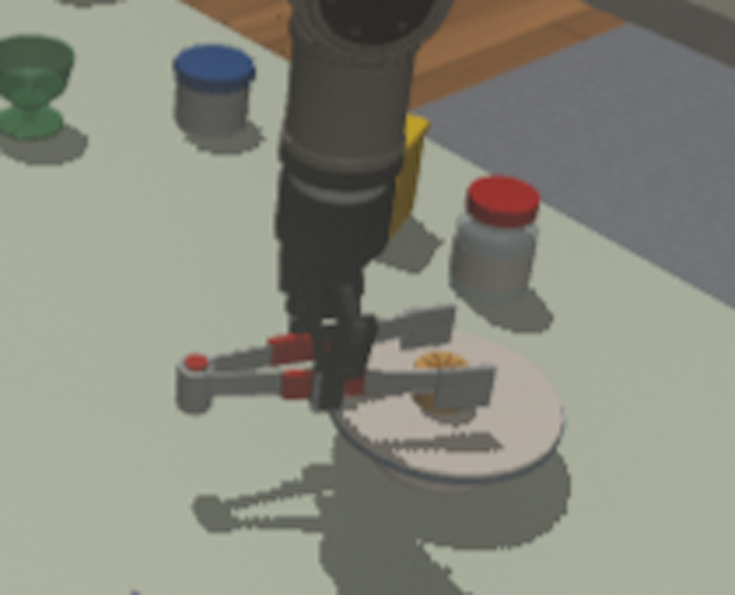

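View pics/w9.png

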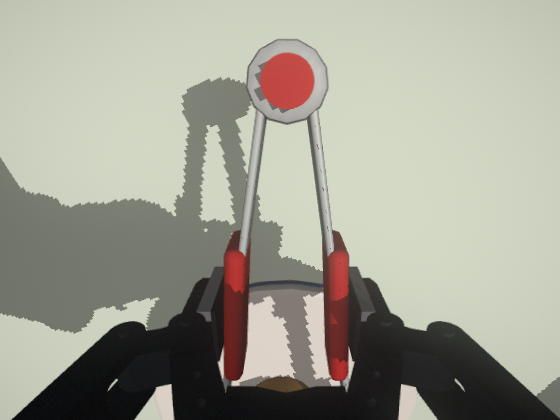

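The jaws straddle the shortbread. I check the fore-aft position by projection before the last few millimetres.

```bash
python3 - <<'E'
from h import *
d=load('s9')
u=np.array([.899,-.438,0]);n=np.array([-.438,-.899,0])
J=np.array([.5699,-.2752,.085])
for s in(1,-1):
    for a in (-.02,.02):
        for h in (-.018,.018):
            p=proj(d,[J+n*.037*s+u*a+np.array([0,0,h])])[0]; print(s,a,h,((p-(270,150))*3.5).round(0))
print(((proj(d,[[.569,-.2755,.078],[.569,-.2755,.05]])-(270,150))*3.5).round())
E
```

```text
1 -0.02 -0.018 [433. 413.]
1 -0.02 0.018 [440. 372.]
1 0.02 -0.018 [487. 407.]
1 0.02 0.018 [496. 366.]
-1 -0.02 -0.018 [396. 348.]
-1 -0.02 0.018 [402. 309.]
-1 0.02 -0.018 [448. 343.]
-1 0.02 0.018 [455. 303.]
[[442. 366.]
 [437. 396.]]
```

The projection matches the picture to within a few pixels. I go down 7 mm and close.

Call:
apply_moves --dp '[[0, 0, 0.04], [0, 0, 0.02], [0, 0, 0], [0, 0, 0], [0, 0, 0], [0, 0, 0], [0, 0, 0], [0, 0, 0], [0, 0, 0], [0, 0, 0], [0, 0, 0], [0, 0, 0]]' --twist '[[0, 0, 0], [0, 0, 0], [0, 0, 0], [0, 0, 0], [0, 0, 0], [0, 0, 0], [0, 0, 0], [0, 0, 0], [0, 0, 0], [0, 0, 0], [0, 0, 0], [0, 0, 0]]' --jaw '[108, 108, 108, 114, 120, 126, 132, 138, 144, 150, 160, 170]' --grip_force 27

```text
clock: 9.8
tcp_pos: [0.4836, -0.2333, 0.2372]
orientation: [2.66, 1.662, 0.011]
contact_force: [0.1, -0.4, -0.9]
grip_width: 0.0366
```

```bash
python3 - <<'E'
from h import *
toward([.4812,-.2347,.2335],64)
d=snap('wrist','w10'); d=snap('side','s10')
c=d['color'][150:320,270:480,::-1]
cv2.imwrite('pics/s10c.png',cv2.resize(c,None,fx=3.5,fy=3.5,interpolation=cv2.INTER_CUBIC))
E
```

```text
t 9.8 tcp [ 0.4836 -0.2333  0.2372] toolx yaw 63.98 z [ 0.008 -0.    -1.   ] F [ 0.1 -0.4 -0.9] w 0.0366
twist [ 0.004 -0.002 -0.   ]
dp [-0.02  -0.013  0.031]
```

View pics/s10c.png

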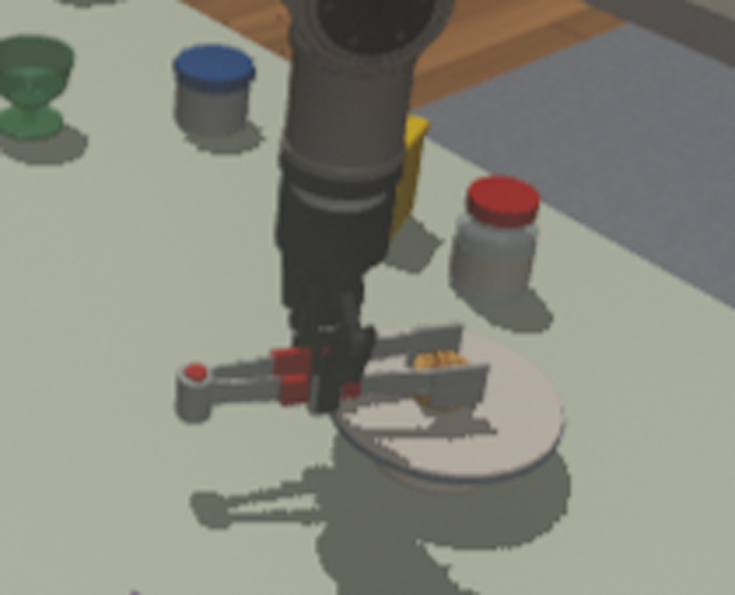

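View pics/w10.png

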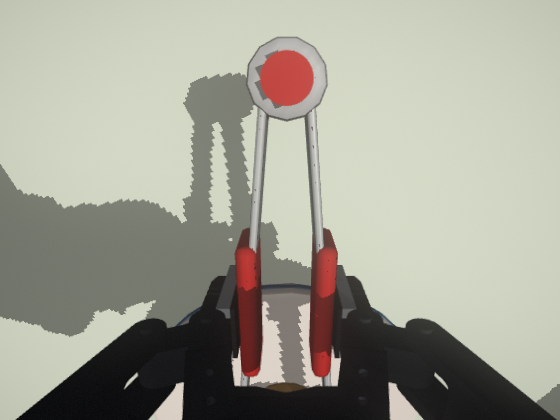

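Call:
apply_moves --dp '[[0, 0, 0], [0, 0, 0], [0, 0, 0], [0, 0, 0], [0, 0, -0.02], [0, 0, -0.04], [0, 0, -0.04], [0, 0, -0.04], [0, 0, -0.04], [0, 0, 0], [0, 0, 0]]' --twist '[[0, 0, 0], [0, 0, 0], [0, 0, 0], [0, 0, 0], [0, 0, 0], [0, 0, 0], [0, 0, 0], [0, 0, 0], [0, 0, 0], [0, 0, 0], [0, 0, 0]]' --jaw '[180, 190, 190, 190, 190, 190, 190, 190, 190, 190, 190]'

```text
clock: 11.0
tcp_pos: [0.4835, -0.2332, 0.2612]
orientation: [2.66, 1.662, 0.011]
contact_force: [-0.7, -0.3, -1.0]
grip_width: 0.0369
```

```bash
python3 - <<'E'
from h import *
toward([.4812,-.2347,.2335],64)
d=snap('wrist','w11'); d=snap('side','s11')
c=d['color'][150:320,270:480,::-1]
cv2.imwrite('pics/s11c.png',cv2.resize(c,None,fx=3.5,fy=3.5,interpolation=cv2.INTER_CUBIC))
E
```

```text
t 11.0 tcp [ 0.4835 -0.2332  0.2612] toolx yaw 63.98 z [ 0.009 -0.    -1.   ] F [-0.7 -0.3 -1. ] w 0.0369
twist [ 0.004 -0.002 -0.   ]
dp [-0.02  -0.014  0.231]
```

View pics/s11c.png

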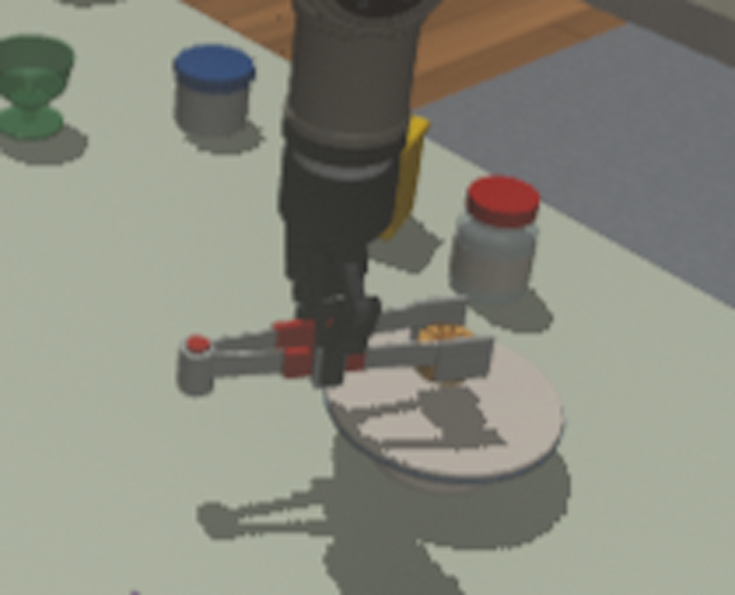

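View pics/w11.png

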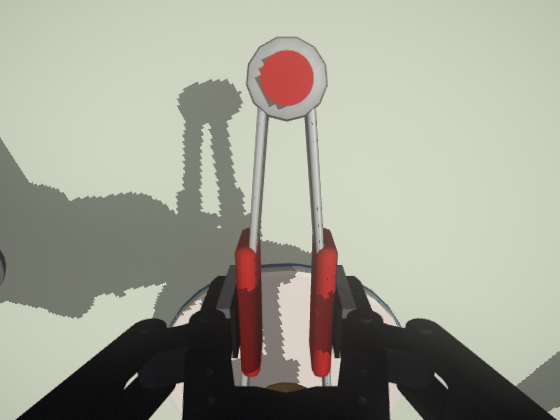

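The shortbread is pinched and clear of the plate: its shadow is detached, it sits at about (445,355) in the crop, and the opening is steady at 36.9 mm. I lift higher, then swing gently about the base towards the cup.

Call:
apply_moves --dp '[[0, 0, -0.05], [0, 0, -0.1], [0, 0, -0.1], [0, 0, -0.1], [0, 0, -0.1], [0, 0, -0.1], [0, 0, -0.1], [0, 0, -0.05], [0, 0, 0], [0, 0, 0]]' --twist '[[0.002, 0, 0], [0.002, 0, 0], [0, 0, 0], [0, 0, 0], [0, 0, 0], [0, 0, 0], [0, 0, 0], [0, 0, 0], [0, 0, 0], [0, 0, 0]]' --jaw '[190, 190, 190, 190, 190, 190, 190, 190, 190, 190]'

```text
clock: 12.1
tcp_pos: [0.4833, -0.2338, 0.354]
orientation: [-2.664, -1.663, -0.006]
contact_force: [-0.5, 0.4, -1.6]
grip_width: 0.0365
```

Call:
apply_moves --dp '[[0.07, 0.01, 0], [0.14, 0.014, 0], [0.2, 0.014, 0], [0.2, 0.014, 0], [0.2, 0.014, 0], [0.2, 0.014, 0], [0.2, 0.014, 0], [0.2, 0.014, 0], [0.2, 0.014, 0], [0.2, 0.014, 0], [0.2, 0.014, 0], [0.2, 0.014, 0], [0.2, 0.014, 0], [0.2, 0.014, 0], [0.2, 0.014, 0], [0.14, 0.014, 0], [0.07, 0.01, 0], [0, 0, 0], [0, 0, 0]]' --twist '[[0, 0, -0.007], [0, 0, -0.014], [0, 0, -0.021], [0, 0, -0.021], [0, 0, -0.021], [0, 0, -0.021], [0, 0, -0.021], [0, 0, -0.021], [0, 0, -0.021], [0, 0, -0.021], [0, 0, -0.021], [0, 0, -0.021], [0, 0, -0.021], [0, 0, -0.021], [0, 0, -0.021], [0, 0, -0.014], [0, 0, -0.007], [0, 0, 0], [0, 0, 0]]' --jaw '[190, 190, 190, 190, 190, 190, 190, 190, 190, 190, 190, 190, 190, 190, 190, 190, 190, 190, 190]'

```text
clock: 14.0
tcp_pos: [0.5537, 0.1687, 0.3481]
orientation: [-1.858, -2.515, -0.005]
contact_force: [-0.1, -0.7, -1.2]
grip_width: 0.0363
```

```bash
python3 - <<'E'
from h import *
toward([.5183,.2395,.325],114.8)
d=snap('wrist','w12'); d=snap('scene','c12')
E
```

```text
t 14.0 tcp [0.5537 0.1687 0.3481] toolx yaw 107.07 z [-0.01   0.012 -1.   ] F [-0.1 -0.7 -1.2] w 0.0363
twist [-0.002 -0.007 -0.064]
dp [ 0.648 -0.107  0.202]
```

View pics/c12.png

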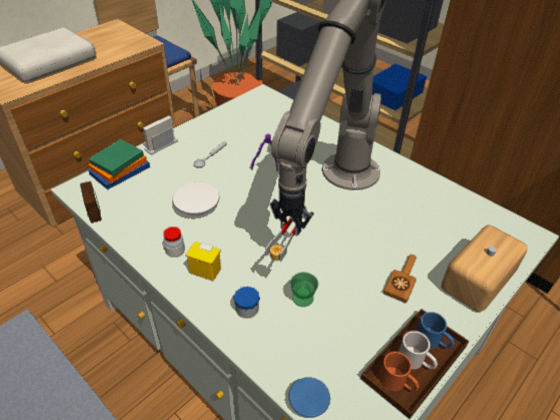

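View pics/w12.png

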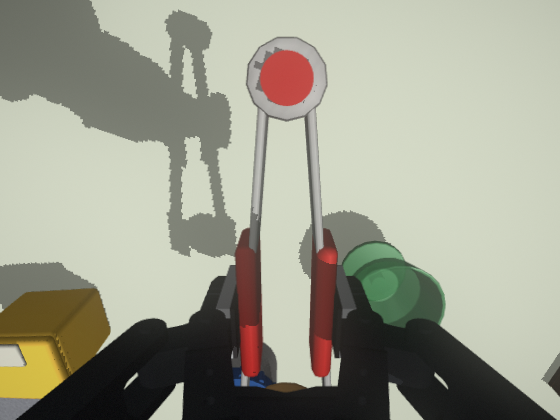

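The shortbread is still held, at (277,251) in the scene view, and everything else is in place. The wrist view shows part of the cup rim, with its right edge at about (444,300). I measure the rim from that arc.

```bash
python3 - <<'E'
from h import *
from scipy.optimize import least_squares
d=load('w12'); hsv=cv2.cvtColor(d['color'],cv2.COLOR_RGB2HSV)
g=cv2.inRange(hsv,(60,60,30),(95,255,255)); N,l,s,c=cv2.connectedComponentsWithStats(g)
i=1+np.argmax(s[1:,4]); print(s[i])
k,_=cv2.findContours((l==i).astype(np.uint8),cv2.RETR_EXTERNAL,cv2.CHAIN_APPROX_NONE); k=k[0][:,0]
h=k[(k[:,0]>415)&(k[:,1]<320)]; print(len(h),h.min(0),h.max(0))
X=plane(d,h+0.0,.076)
f=least_squares(lambda p:np.hypot(X[:,0]-p[0],X[:,1]-p[1])-.044,[.6,.28]); print(f.x,np.abs(f.fun).max())
# foot disc check
u=(l==i); 
# current pastry position in scene view
d=load('c12'); hs=cv2.cvtColor(d['color'],cv2.COLOR_RGB2HSV)
c=d['color'][200:320,220:340,::-1]; cv2.imwrite('pics/c12c.png',cv2.resize(c,None,fx=5,fy=5,interpolation=cv2.INTER_CUBIC))
o=d['obs'];R=cv2.Rodrigues(np.array(o['orientation']))[0]
J=o['tcp_pos']+R@[0,.0965,.157]; print('jaw pred',J,proj(d,[J]))
print(proj(d,[[.606,.28,.076]]))
E
```

```text
[ 343  242  102   86 4604]
76 [416 268] [444 319]
[0.60264975 0.2745391 ] 0.014505601033814555
jaw pred [0.6444153  0.19857925 0.19054908] [[276.9000258  249.58460129]]
[[304.30408368 282.27336094]]
```

View pics/c12c.png

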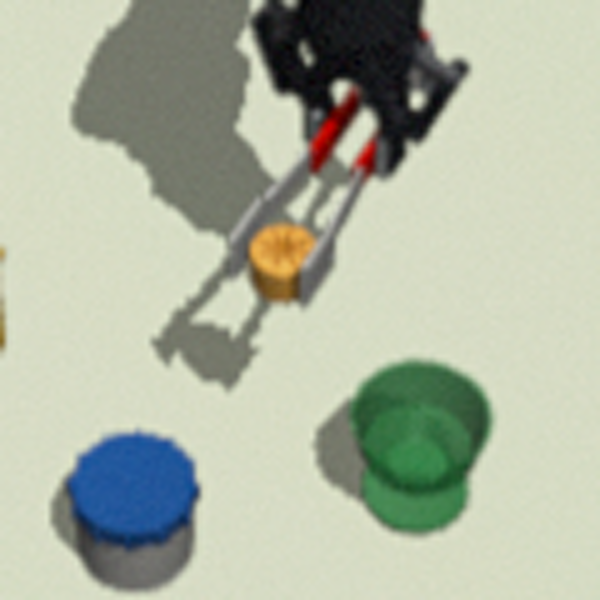

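The jaw position prediction matches the picture (277,250). The contour arc was contaminated, with a residual of 14 mm, but its centre of (0.603, 0.275) roughly agrees with the two fixed cameras. I use (0.604, 0.278).

Call:
apply_moves --dp '[[0.06, -0.01, 0.02], [0.1, -0.01, 0.04], [0.1, -0.02, 0.04], [0.1, -0.02, 0.04], [0.1, -0.02, 0.04], [0.1, -0.01, 0.04], [0.06, -0.01, 0.02], [0, 0, 0], [0, 0, 0]]' --twist '[[0, -0.002, -0.01], [0, -0.002, -0.01], [0, -0.002, -0.01], [0, 0, -0.01], [0, 0, -0.01], [0, 0, -0.01], [0, 0, 0], [0, 0, 0], [0, 0, 0]]' --jaw '[190, 190, 190, 190, 190, 190, 190, 190, 190]'

```text
clock: 15.0
tcp_pos: [0.5123, 0.2375, 0.3166]
orientation: [-1.692, -2.642, 0.009]
contact_force: [1.1, -1.1, -1.3]
grip_width: 0.0362
```

```bash
cat > chk.py <<'E'
from h import *
import sys
t=sys.argv[1]
toward([.5163,.2377,.315],114.7)
a=snap('scene','c'+t); b=snap('side','s'+t)
c=a['color'][200:320,230:350,::-1]; x=cv2.resize(c,None,fx=4,fy=4,interpolation=cv2.INTER_CUBIC)
c=b['color'][100:220,215:315,::-1]; y=cv2.resize(c,None,fx=4,fy=4,interpolation=cv2.INTER_CUBIC)[:480]
cv2.imwrite(f'pics/k{t}.png',np.hstack([x[:,:400],y]))
for d in (a,b):
    hsv=cv2.cvtColor(d['color'],cv2.COLOR_RGB2HSV); m=cv2.inRange(hsv,(10,110,120),(22,255,255)); 
    o=d['obs'];R=cv2.Rodrigues(np.array(o['orientation']))[0]
    J=o['tcp_pos']+R@[0,.0965,.173]; p=proj(d,[J])[0]
    k=np.zeros_like(m); cv2.circle(k,tuple(np.int32(p)),16,255,-1); m&=k
    q=np.argwhere(m)[:,::-1]; print('jaw',J.round(4),'pred px',p.round(1),'pastry px',q.mean(0).round(1),len(q), 'plane',plane(d,[q.mean(0)],J[2])[0].round(4))
E
python3 chk.py 13
```

```text
t 15.0 tcp [0.5123 0.2375 0.3166] toolx yaw 114.72 z [-0.006 -0.003 -1.   ] F [ 1.1 -1.1 -1.3] w 0.0362
twist [-0.003 -0.     0.   ]
dp [-0.012  0.031  0.013]
jaw [0.5988 0.2774 0.1429] pred px [306.5 266.3] pastry px [305.7 264. ] 139 plane [0.5939 0.2698 0.1429]
jaw [0.5988 0.2774 0.1429] pred px [277.2 148.5] pastry px [nan nan] 0 plane [nan nan nan]chk.py:14: RuntimeWarning: Mean of empty slice.
  q=np.argwhere(m)[:,::-1]; print('jaw',J.round(4),'pred px',p.round(1),'pastry px',q.mean(0).round(1),len(q), 'plane',plane(d,[q.mean(0)],J[2])[0].round(4))
  ret = um.true_divide(
```

View pics/k13.png

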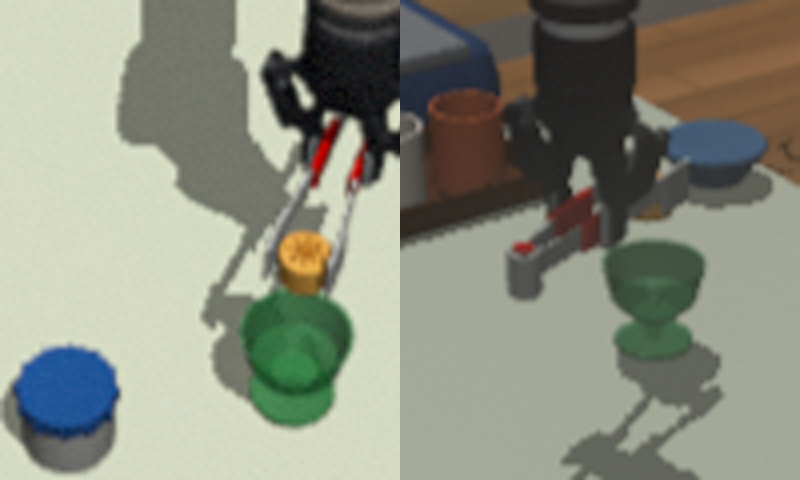

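Call:
apply_moves --dp '[[-0.01, 0.02, 0.01], [0, 0.015, 0], [0, 0, 0], [0, 0, 0], [0, 0, 0], [0, 0, 0]]' --twist '[[-0.002, 0, 0], [0, 0, 0], [0, 0, 0], [0, 0, 0], [0, 0, 0], [0, 0, 0]]' --jaw '[190, 190, 190, 190, 190, 190]'

```text
clock: 15.7
tcp_pos: [0.5187, 0.2359, 0.3161]
orientation: [1.701, 2.641, -0.001]
contact_force: [0.2, -0.0, -2.0]
grip_width: 0.0363
```

```bash
python3 chk.py 14 2>/dev/null; python3 - <<'E'
from h import *
d=load('c14'); a=load('scene0')
vv,uu=np.mgrid[235:310,270:345]; X=depth(d,np.c_[uu.ravel(),vv.ravel()]).reshape(75,75,3)
hsv=cv2.cvtColor(d['color'],cv2.COLOR_RGB2HSV)[235:310,270:345]
m=cv2.inRange(hsv,(10,110,120),(22,255,255))>0
Z=X[m]; print('pastry z range',np.percentile(Z[:,2],[2,10,50,90,98]).round(4))
top=Z[Z[:,2]>np.percentile(Z[:,2],90)-.008]; print('top',top.mean(0).round(4),np.median(top,0).round(4))
g=cv2.inRange(hsv,(60,60,30),(95,255,255))>0; q=np.argwhere(g); print('green bbox',q.min(0)+[235,270],q.max(0)+[235,270])
hs0=cv2.cvtColor(a['color'],cv2.COLOR_RGB2HSV)[235:310,270:345]; q=np.argwhere(cv2.inRange(hs0,(60,60,30),(95,255,255))>0); print('green bbox start',q.min(0)+[235,270],q.max(0)+[235,270])
o=r.get_obs(); print('qvel',abs(o['qvel']).max())
E
```

```text
t 15.7 tcp [0.5187 0.2359 0.3161] toolx yaw 114.44 z [-0.    -0.001 -1.   ] F [ 0.2 -0.  -2. ] w 0.0363
twist [-0.     0.    -0.002]
dp [ 0.022 -0.012  0.009]
jaw [0.6065 0.2757 0.1431] pred px [304.3 267.3] pastry px [303.4 265.1] 146 plane [0.6022 0.2681 0.1431]
jaw [0.6065 0.2757 0.1431] pred px [279.4 148.1] pastry px [nan nan] 0 plane [nan nan nan]
pastry z range [0.1369 0.1463 0.1579 0.1624 0.1641]
top [0.6154 0.2781 0.1689] [0.6096 0.2727 0.1588]
green bbox [273 290] [305 317]
green bbox start [272 290] [305 317]
qvel 0.0021533009579993586
```

View pics/k14.png

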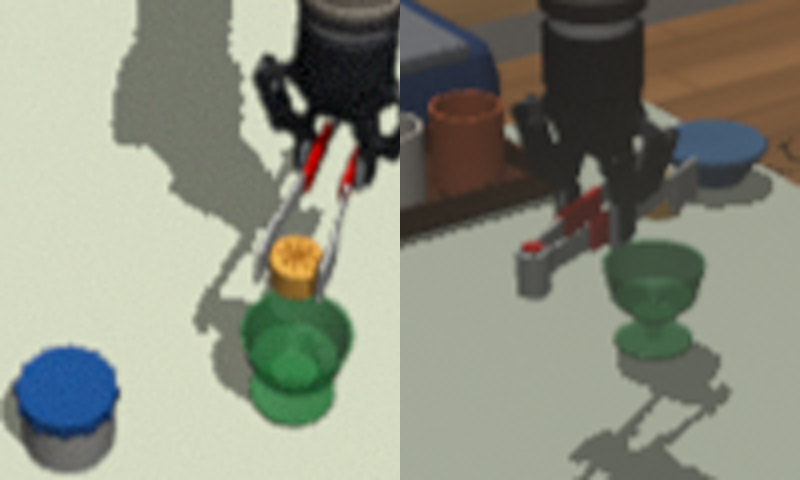

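The shortbread is at about (0.607, 0.274) with its top at z ≈ 0.159, so its underside is about 55 mm above the rim. The cup is at (0.604, 0.278) and has not moved: its green outline is the same to 1 px. The arm is at rest, so I hand in.

```bash
python3 - <<'E'
from h import *
print(r.hand_in()); o=r.get_obs(); print(o['clock'],o['grip_width'],o['tcp_pos'])
E
```

```text
the job is handed in; nothing more can be done
None
the job is handed in; nothing more can be done
```

I picked up the red-gripped tongs (not the purple pair) and lifted them with the jaws held part open. I then closed them on the star shortbread, lifted it off the plate and carried it over the cup. I handed in at about 15.8 s, still holding it; no verdict was reported.

**Last checks, before hand-in:**
- **Grip:** the opening was steady at 36.3 mm, which means the tongs were closed to about 0.14 rad, and the arm was at rest.
- **Position:** the shortbread was about 5 mm sideways of the cup's middle, its underside about 55 mm above the rim.
- **Surroundings:** the cup's outline had not moved by more than 1 px. By eye, the plate and bystanders had not moved when last seen on the way over.

**Checks that failed or disagreed:**
- **Cup rim:** the rim fit from the wrist camera had a residual of 14 mm, so I relied mainly on the two fixed cameras.
- **Shortbread position:** the readings differed by up to 1 cm. The arm pose gave (0.607, 0.276). The scene camera's depth gave (0.610, 0.273) by median and (0.615, 0.278) by mean; its colour-blob reading, taken at the wrong height, gave (0.602, 0.268). All are within the 30 mm limit.
- **Side camera:** the gripper mostly hid the shortbread in this view, so it gave no final reading.

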